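# Air the dry cabinet and reset its purge valve

## Task

Air the sample cabinet: pull its blue front door down by the orange tab as far as it goes, then push it back up until it is fully shut. Then set the purge valve beside it: turn the red wheel clockwise by its black crank handle until it is closed against its stop, open it again (counter-clockwise) by exactly two full turns, and finish there still gripping the handle, without letting go. Leave the racks, jar, box and tub where they stand.

Things in the scene. Friction and masses are not known exactly. Their poses are not given: they have to be found in the camera images.
- door (a joint): angle of the cabinet's blue bottom-hinged door, rad: 0 = shut (upright), grows as its top swings down towards the robot's side; stop at 1.0 (fully down). A stiff friction hinge: it stays where it is left; about 2 to 7 N at the tab moves it
- door_hinge (a point): middle of the door's hinge line, 12 mm above the table, at mid-thickness of the door; fixed to the white cabinet (180 deep x 200 wide x 150 mm high, roof at 150 mm). Its x axis points straight into the cabinet, its y axis lies along the hinge, z up. The door's top leans towards -x of this frame as it opens
- door_tab (a point): centre of the orange tab on the door's top edge, 158 mm from the hinge line; the tab is 70 mm wide (along y), 12 mm thick (along x, same as the door) and stands 40 mm above the 200 mm wide door panel and, when shut, above the roof (top at 190 mm). z axis along the door from hinge to tab. The roof behind the tab is clear for 90 mm
- wheel (a joint): angle of the valve wheel, rad: 0 = closed, a hard stop; grows as the wheel is turned counter-clockwise seen from above (opening); one turn = 6.283; it starts 0.7 to 1.6 turns open and opens to 4 turns at most. It stays where it is left; about 2 N at the handle turns it
- wheel_axis (a point): point on the wheel's vertical turning axis, at the mid-height of the crank handle (129.5 mm above the table). The red wheel is a ring of 94 mm outer diameter with three spokes, its rim's top 101 mm above the table (hub to 106 mm), on a brass valve on a 100 x 100 mm steel base
- handle_grip (a point): centre of the black upright crank handle on the wheel's rim, 42 mm from the wheel's axis: a cylinder 18 mm in diameter and 45 mm long, from 107 to 152 mm above the table, spinning freely on its own pin, so that it can be gripped from above with two fingers and led round the circle without turning the gripper or gripping anew. It is the only thing the robot holds at the end
- rack_green: loose light-green tube rack, 75 x 160 x 28 mm, white-capped tubes to 44 mm high; origin under its centre
- rack_red: loose red tube rack, 50 x 130 x 28 mm, tubes to 44 mm high; origin under its centre
- rack_blue: loose small blue tube rack, 60 x 110 x 22 mm, tubes to 38 mm, standing on the rear of the cabinet's roof; origin under its centre
- wire_rack: loose steel wire rack, 84 x 164 x 55 mm, with green- and red-capped tubes to 96 mm high; origin under its centre
- tub: loose yellow waste tub with lid, 120 mm across, 134 mm high; origin under its centre
- jar: loose amber glass jar, 56 mm across, 75 mm high; origin under its centre
- slide_box: loose grey slide box, 90 x 70 x 30 mm; origin under its centre

How it is judged:
By the outcome, as a careful person would: the job done as asked, in the order asked, and still so for the second after the job is handed in, while the arm keeps its last pose, push and grip.
It also fails if it takes over 72 s, if anything falls off the work surface, if the arm or the gripper's body presses on something with over 40 N, if the wrist force passes 120 N, or if a joint passes its speed limit or range.

## Robot

A 7-joint arm with a two-finger parallel gripper is mounted at the origin on the work surface. World frame = base frame: x ahead of the robot, y to its left, z up, the work surface at z = 0. Lengths are in m, angles in rad, forces in N, time in s.
With the tool pointing down it reaches from about 0.4 to 0.85 m from the base axis. Payload 10.4 kg.
Tool frame: the origin (TCP) lies at the very end of the fingers, on their centre line; the grasp point (between the pads) lies 19 mm behind it; z points along the fingers, y is the line along which they close (so a half turn about z gives the same grasp; the last joint's range is limited). The gripper opens to 85 mm and grips with 20 to 120 N. Pads are 22 mm wide; open, the fingers measure 114 mm over their backs; the gripper's body (76 mm by 85 mm) begins 54 mm behind the grasp point. The pads swing forward as they close: fully open they stand 13 mm farther back than shut.
Start: joints at [-1.251, 0.332, -0.065, 1.46, 0.022, 1.35, -0.088], TCP at [0.21, 0.589, 0.231] pointing down, gripper open.
Joint ranges: [-2.6, 2.6], [-0.5, 2.12], [-1.47, 1.34], [0.16, 2.42], [-1.27, 4.41], [0.06, 2.06], [-2.6, 2.6]. Speed limits (rad/s): [2.22, 2.22, 2.79, 2.79, 3.14, 3.14, 3.14].

## Interface

Orientations are given as a unit quaternion [x, y, z, w].
In Python, from workcell import * gives the robot as it stands.
- The arm moves only by the tool step_arm, never from a script. Its argument "commands" is one flat list of numbers, 7 for each row, row after row: the finger opening in mm, from 0 to 85.4, then the shift along the world's x, y, z as a fraction of full scale, then the turn, a rotation vector about the world's x, y, z as a fraction of full scale. A call has exactly 10 rows; each row is the pose to reach, as a shift and turn from the pose commanded when the call began, turning the shorter way round; what a row does not reach only later rows make up. Full scale, the value 1, is 0.6 m for a shift and pi rad for a turn. A row lasts 1/8 s, in which the tool goes at most 62.5 mm and 10.7 degrees, less where a joint would pass 70% of its speed; a pose out of reach is approached as far as the arm can. A call with a number of a shift or a turn outside -1 to 1 is refused whole. A call with a gripper value outside its range is refused whole. The fingers move at their own pace and stop on an object; "squeeze" is the grip in N (left out, the last holds). Time passes only in rows, so rows that repeat a pose let the fingers close, or fill a call up. It gives the time, the measured TCP pose, the force, the opening and the grip force at its end, in the units of the state.
- get_obs(): the state, without advancing time (a new reading comes with each control period).
- camera(name): name is "scene" or "top" or "wrist"; returns the picture (384x512x3 uint8, red, green, blue); there is no depth.
- camera_params(name): a dict with "mtx" (3x3 intrinsics, pixels), "dist" ([k1, k2, p1, p2, k3] as OpenCV has them; the pictures are not rectified), "extrinsics" (4x4, takes a point from world to camera coordinates); the wrist camera has in their place "tool_from_camera" (4x4, takes a point from camera to tool coordinates, whose origin is the TCP and whose axes are the flange's). Camera axes: x right, y down, z forward; pixel columns grow to the right and rows downward; lengths in m; the calibration is good to about 2 mm. A picture is of the moment at which its call begins: read the wrist's pose just before it. camera_params takes no time and is no camera call.
- hand_in(): hands the job in; it is judged then, once.
The state is a dict: "clock": time; "joint_pos": joint angles; "joint_velocities": joint speeds; "tau": joint torques, N m; "position": TCP position; "ee_rot": TCP orientation; "ft_force": force on the tool from outside, world axes, zero at the start; "torque": the same for the moment, N m; "grip_width": opening from 0.0 (shut) to 1.0 (fully open); "grasp_force": force on a finger pad.
Only numpy, scipy, OpenCV 4.12 (cv2) and the standard library are available. Lean on these libraries where they do the work, as an engineer would, in place of code of your own. Each camera call takes 0.05 s, during which the arm holds its last target. There are 200 camera calls.

## Working session

There is one attempt and no reset: what is moved stays moved. The work goes in short steps, Python scripts to look and compute and a tool call to move; the robot and the scene stay as the last step left them, time stands still between calls to the robot, and variables do not carry over. Pictures are saved under pics/ and viewed, at most 10 in all, crops included, and the job is handed in when it is done.

Besides the shell and the picture viewer there is one more tool, called after ">>>" by a JSON object that holds its "api" and its "payload". step_arm: Moves the arm, as the interface text tells. Its arguments: {"type":"object","properties":{"commands":{"type":"array","items":{"type":"number"}},"squeeze":{"type":"number"}},"required":["commands"]}

```bash
mkdir -p pics
python3 - <<'E'
from workcell import *
import cv2
o=get_obs();print({k:o[k] for k in("clock","position","ee_rot","grip_width","ft_force")})
for n in("scene","top"):
    cv2.imwrite(f"pics/{n}0.png",cv2.resize(camera(n)[:,:,::-1],(800,600),interpolation=cv2.INTER_CUBIC))
    p=camera_params(n);print(n,p["mtx"],p["extrinsics"],p["dist"])
E
```

```text
{'clock': 0.0, 'position': array([0.20992787, 0.58826617, 0.23048608]), 'ee_rot': array([ 1.70563198e-01,  9.85346451e-01, -7.44335223e-04, -1.10384303e-04]), 'grip_width': 1.0021503388641038, 'ft_force': array([-0.41670258,  0.15509241,  0.43028101])}
scene [[386.03219226   0.         255.07879708]
 [  0.         386.03219226 186.89858123]
 [  0.           0.           1.        ]] [[ 0.56367915  0.82582012 -0.01693946 -0.3138375 ]
 [ 0.58602753 -0.41428841 -0.69637407 -0.26854411]
 [-0.58209754  0.38260456 -0.71747906  1.70929877]
 [ 0.          0.          0.          1.        ]] [-0.09831905  0.          0.          0.          0.        ]
top [[483.62654598   0.         249.02374683]
 [  0.         483.62654598 195.5938847 ]
 [  0.           0.           1.        ]] [[-0.01485786 -0.99987645  0.00513212 -0.00801603]
 [-0.98662022  0.01382707 -0.16244801  0.57982261]
 [ 0.16235697 -0.00747708 -0.98670376  1.41022571]
 [ 0.          0.          0.          1.        ]] [-0.04958319  0.          0.          0.          0.        ]
```

View pics/scene0.png

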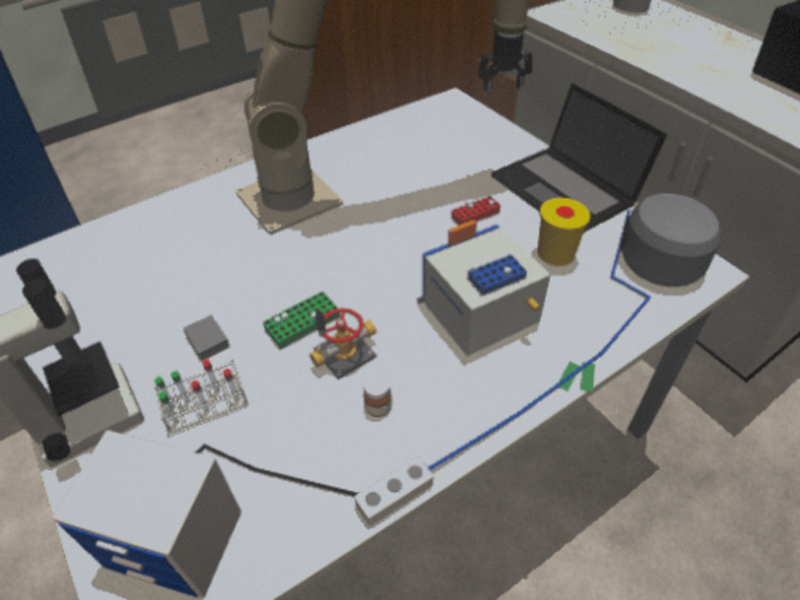

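View pics/top0.png

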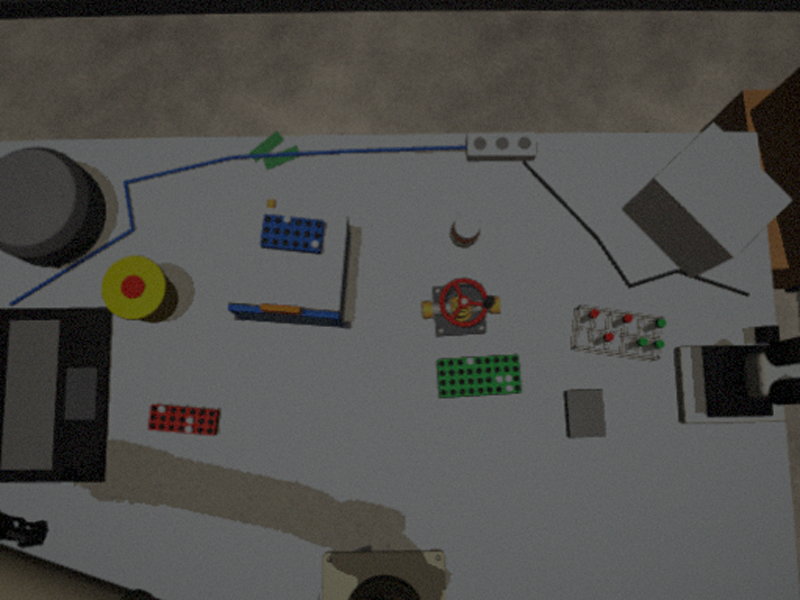

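```bash
cat > h.py <<'E'
from workcell import *
import cv2, numpy as np
def ray(n,uv):
    p=camera_params(n);q=cv2.undistortPoints(np.array([[uv]],float),p["mtx"],np.array(p["dist"]))[0,0]
    E=p["extrinsics"];R=E[:3,:3];c=-R.T@E[:3,3];return c,R.T@np.array([q[0],q[1],1])
def atz(n,uv,z):
    c,d=ray(n,uv);return c+d*(z-c[2])/d[2]
def crop(im,x,y,w,h,s):
    return cv2.resize(im[y:y+h,x:x+w,::-1],(w*s,h*s),interpolation=cv2.INTER_CUBIC)
E
python3 - <<'E'
from h import *
t=camera("top");s=camera("scene")
a=np.hstack([crop(t,140,175,80,60,5),crop(t,262,165,80,60,5)])
b=np.hstack([crop(s,265,138,80,60,5),crop(s,190,190,80,60,5)])
cv2.imwrite("pics/c1.png",np.clip(np.vstack([a*1.6,b]),0,255).astype(np.uint8))
E
```

```text
(no output)
```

View pics/c1.png

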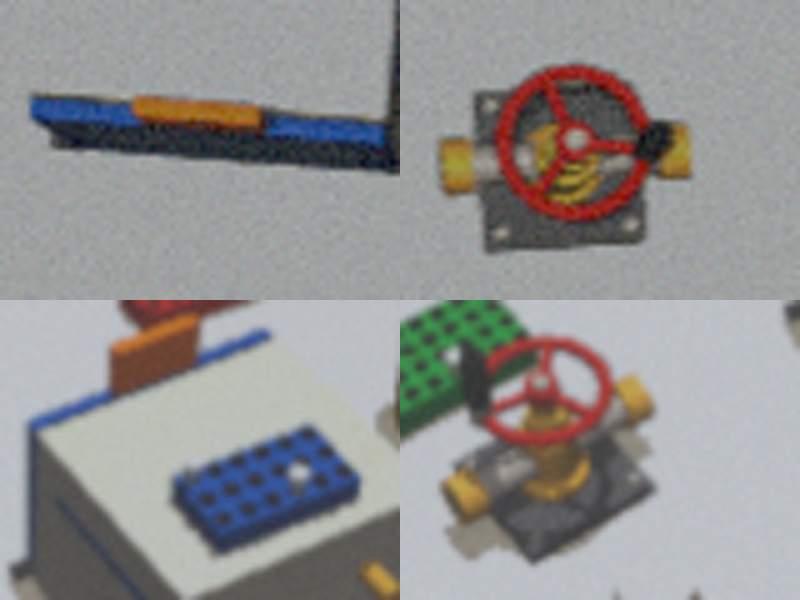

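Run:
```python
from h import *
f=lambda X,Y,ox,oy:((X+.5)/5-.5+ox,(Y+.5)/5-.5+oy)
T=lambda X,Y:f(X,Y,140,175)
W=lambda X,Y:f(X-400,Y,262,165)
SD=lambda X,Y:f(X,Y-300,265,138)
SW=lambda X,Y:f(X-400,Y-300,190,190)
print(camera_params("wrist")["tool_from_camera"],camera_params("wrist")["mtx"])
def tri(n1,a,n2,b):
    c1,d1=ray(n1,a);c2,d2=ray(n2,b)
    s=np.linalg.lstsq(np.c_[d1,-d2],c2-c1,rcond=None)[0];p=c1+s[0]*d1;q=c2+s[1]*d2
    return (p+q)/2,np.linalg.norm(p-q)
np.set_printoptions(precision=4,suppress=True)
print("tab far L,R",atz("top",T(134,97),.19),atz("top",T(265,107),.19))
print("panel far L,R",atz("top",T(32,94),.15),atz("top",T(386,123),.15))
print("panel near L,R",atz("top",T(32,117),.15),atz("top",T(386,142),.15))
print("hub",atz("top",W(575,138),.106),"ring",atz("top",W(574,142),.097),"handle top",atz("top",W(659,137),.152))
print("scene tab top front L/R",atz("scene",SD(110,345),.19),atz("scene",SD(200,317),.19))
print("scene panel L,R",atz("scene",SD(30,425),.15),atz("scene",SD(270,333),.15))
print("hub s",atz("scene",SW(540,377),.106),"handle top s",atz("scene",SW(469,349),.152),atz("scene",SW(478,414),.107))
print("tri hub",tri("top",W(575,138),"scene",SW(540,377)))
```

```text
[[-7.98614171e-04 -9.62438754e-01 -2.71497712e-01  6.90858761e-02]
 [ 9.99999526e-01 -6.17351507e-04 -7.53047885e-04  1.46096616e-04]
 [ 5.57152946e-04 -2.71498185e-01  9.62438790e-01 -1.43574285e-01]
 [ 0.00000000e+00  0.00000000e+00  0.00000000e+00  1.00000000e+00]] [[267.02131469   0.         256.52413316]
 [  0.         267.02131469 196.35012762]
 [  0.           0.           1.        ]]
tab far L,R [0.5637 0.2092 0.19  ] [0.5572 0.1379 0.19  ]
panel far L,R [0.5731 0.2732 0.15  ] [0.5538 0.0746 0.15  ]
panel near L,R [0.56   0.2729 0.15  ] [0.5431 0.0747 0.15  ]
hub [ 0.578  -0.1539  0.106 ] ring [ 0.5772 -0.1542  0.097 ] handle top [ 0.5701 -0.1962  0.152 ]
scene tab top front L/R [0.5489 0.1387 0.19  ] [0.561  0.2076 0.19  ]
scene panel L,R [0.5474 0.0733 0.15  ] [0.5674 0.2708 0.15  ]
hub s [ 0.5737 -0.1553  0.106 ] handle top s [ 0.5657 -0.1971  0.152 ] [ 0.5789 -0.2038  0.107 ]
tri hub (array([ 0.5768, -0.155 ,  0.109 ]), np.float64(0.0031631282080491607))
```

The pictures show the tab centred near (0.556, 0.174), the wheel axis near (0.577, -0.155) and the handle near (0.569, -0.197). The 42 mm radius checks out. I'll move above the tab with the fingers straddling it along the cabinet's depth.

>>> {"api": "step_arm", "payload": {"commands": [40, 0.577, -0.691, 0.06, 0, 0, -0.42, 40, 0.577, -0.691, 0.06, 0, 0, -0.42, 40, 0.577, -0.691, 0.06, 0, 0, -0.42, 40, 0.577, -0.691, 0.06, 0, 0, -0.42, 40, 0.577, -0.691, 0.06, 0, 0, -0.42, 40, 0.577, -0.691, 0.06, 0, 0, -0.42, 40, 0.577, -0.691, 0.06, 0, 0, -0.42, 40, 0.577, -0.691, 0.06, 0, 0, -0.42, 40, 0.577, -0.691, 0.06, 0, 0, -0.42, 40, 0.577, -0.691, 0.06, 0, 0, -0.42]}}

```text
clock: 1.45
position: [0.5579, 0.1703, 0.2673]
ee_rot: [0.741, 0.672, -0.0, 0.001]
ft_force: [-0.2, 1.2, -0.2]
grip_width: 0.471
grasp_force: 0.0
```

Run:
```python
from h import *
o=get_obs();print({k:np.round(o[k],4) for k in("clock","position","ee_rot","grip_width","ft_force","joint_pos")})
im=camera("wrist");cv2.imwrite("pics/w1.png",cv2.resize(im[:,:,::-1],(768,576)))
```

```text
{'clock': np.float64(1.45), 'position': array([0.5579, 0.1703, 0.2673]), 'ee_rot': array([ 7.407e-01,  6.718e-01, -2.000e-04,  8.000e-04]), 'grip_width': np.float64(0.4714), 'ft_force': array([-0.1949,  1.22  , -0.1727]), 'joint_pos': array([-0.7223,  0.226 ,  0.4137,  1.5427, -0.09  ,  1.3919, -0.3994])}
```

View pics/w1.png

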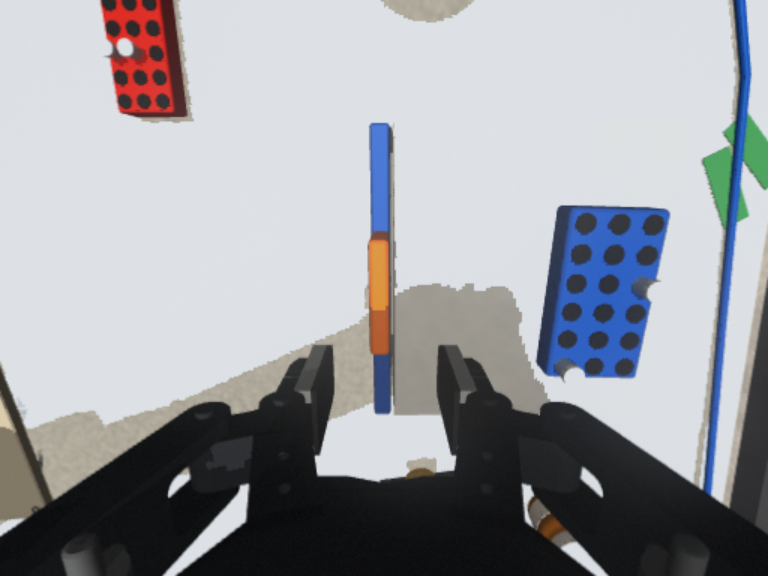

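```bash
cat >> h.py <<'E'
from scipy.spatial.transform import Rotation as Ro
def watz(uv,z,o=None):
    o=o or get_obs();p=camera_params("wrist");q=cv2.undistortPoints(np.array([[uv]],float),p["mtx"],np.array(p["dist"]))[0,0]
    T=p["tool_from_camera"];R=Ro.from_quat(o["ee_rot"]).as_matrix()
    c=np.array(o["position"])+R@T[:3,3];d=R@T[:3,:3]@np.array([q[0],q[1],1]);return c+d*(z-c[2])/d[2]
E
python3 - <<'E'
from h import *
np.set_printoptions(precision=4,suppress=True)
f=lambda X,Y:((X+.5)/1.5-.5,(Y+.5)/1.5-.5)
for q,z in(((370,240),.19),((388,240),.19),((371,309),.19),((389,309),.19),((370,124),.15),((388,124),.15),((376,412),.15),((391,412),.15)):print(q,watz(f(*q),z))
E
```

```text
(370, 240) [0.5517 0.2114 0.19  ]
(388, 240) [0.5616 0.2105 0.19  ]
(371, 309) [0.5481 0.1717 0.19  ]
(389, 309) [0.5585 0.1707 0.19  ]
(370, 124) [0.557  0.2757 0.15  ]
(388, 124) [0.5679 0.2747 0.15  ]
(376, 412) [0.5407 0.0793 0.15  ]
(391, 412) [0.5518 0.0783 0.15  ]
```

```bash
cat >> h.py <<'E'
H=np.array([.5555,.1745,.012]);u=np.array([.9956,-.0935,0]);v=np.array([.0935,.9956,0]);k=np.array([0,0,1.])
def opn(th,k1=.7,w=.040,r=.150):
    ph=k1*th;d=-np.sin(th)*u+np.cos(th)*k;n=np.cos(th)*u+np.sin(th)*k
    a=-np.sin(ph)*u+np.cos(ph)*k;m=np.cos(ph)*u+np.sin(ph)*k
    return H+r*d+.006*n-w/2*m-.004*a, ph
def cls(th,k1=.7,w=.040,dep=.024):
    ph=k1*th;d=-np.sin(th)*u+np.cos(th)*k;n=np.cos(th)*u+np.sin(th)*k
    a=-np.sin(ph)*u+np.cos(ph)*k;m=np.cos(ph)*u+np.sin(ph)*k
    return H+.178*d-.006*n-dep*a+w/2*m-.004*a, ph
def row(P,ph,P0,ph0=0): # fractions; rotation about fixed axis v
    return np.round(np.r_[(P-P0)/.6,-(ph-ph0)*v/np.pi],3)
E
python3 - <<'E'
from h import *
np.set_printoptions(suppress=True)
P0=np.array([.5561,.1737,.2665])
for t in np.arange(0,1.11,.1):print("o",round(t,1),row(*opn(t),P0),np.round(opn(t)[0],3))
E
```

```text
o 0.0 [-0.024  0.004 -0.181 -0.    -0.    -0.   ] [0.542 0.176 0.158]
o 0.1 [-0.049  0.006 -0.183 -0.002 -0.022 -0.   ] [0.527 0.177 0.156]
o 0.2 [-0.073  0.008 -0.188 -0.004 -0.044 -0.   ] [0.513 0.179 0.153]
o 0.3 [-0.096  0.01  -0.196 -0.006 -0.067 -0.   ] [0.498 0.18  0.149]
o 0.4 [-0.119  0.012 -0.206 -0.008 -0.089 -0.   ] [0.485 0.181 0.143]
o 0.5 [-0.14   0.014 -0.218 -0.01  -0.111 -0.   ] [0.472 0.182 0.136]
o 0.6 [-0.161  0.016 -0.232 -0.013 -0.133 -0.   ] [0.46  0.184 0.127]
o 0.7 [-0.18   0.018 -0.248 -0.015 -0.155 -0.   ] [0.448 0.185 0.118]
o 0.8 [-0.197  0.02  -0.266 -0.017 -0.177 -0.   ] [0.438 0.186 0.107]
o 0.9 [-0.213  0.021 -0.286 -0.019 -0.2   -0.   ] [0.428 0.186 0.095]
o 1.0 [-0.226  0.022 -0.307 -0.021 -0.222 -0.   ] [0.42  0.187 0.082]
o 1.1 [-0.238  0.024 -0.33  -0.023 -0.244 -0.   ] [0.414 0.188 0.069]
```

>>> {"api": "step_arm", "payload": {"commands": [40, 0, 0, -0.09, 0, 0, 0, 40, 0, 0, -0.181, 0, 0, 0, 40, 0, 0, -0.181, 0, 0, 0, 40, -0.012, 0.002, -0.181, 0, 0, 0, 40, -0.024, 0.004, -0.181, 0, 0, 0, 40, -0.049, 0.006, -0.183, -0.002, -0.022, 0, 40, -0.073, 0.008, -0.188, -0.004, -0.044, 0, 40, -0.096, 0.01, -0.196, -0.006, -0.067, 0, 40, -0.119, 0.012, -0.206, -0.008, -0.089, 0, 40, -0.119, 0.012, -0.206, -0.008, -0.089, 0]}}

```text
clock: 2.75
position: [0.4837, 0.1822, 0.1449]
ee_rot: [0.731, 0.668, 0.096, 0.103]
ft_force: [1.1, 0.3, 0.8]
grip_width: 0.472
grasp_force: 0.0
```

Run:
```python
from h import *
o=get_obs();print({k:np.round(o[k],4) for k in("clock","position","ee_rot","grip_width","ft_force","joint_pos")})
t=camera("top");s=camera("scene");a=crop(t,120,165,100,100,4);b=crop(s,240,90,100,100,4)
cv2.imwrite("pics/d1.png",np.clip(np.hstack([a*1.6,b]),0,255).astype(np.uint8))
np.set_printoptions(suppress=True)
P0,p0=opn(.4)
for t in(.5,.6,.7,.8,.9,1.,1.05,1.1):print(t,row(*opn(t),P0,p0))
```

```text
{'clock': np.float64(2.75), 'position': array([0.4837, 0.1822, 0.1449]), 'ee_rot': array([0.7307, 0.6681, 0.0956, 0.1026]), 'grip_width': np.float64(0.4723), 'ft_force': array([1.0869, 0.3034, 0.8202]), 'joint_pos': array([-0.8972, -0.0205,  0.3367,  2.0836,  0.2291,  0.8624, -0.7798])}
0.5 [-0.022  0.002 -0.012 -0.002 -0.022 -0.   ]
0.6 [-0.042  0.004 -0.026 -0.004 -0.044 -0.   ]
0.7 [-0.061  0.006 -0.042 -0.006 -0.067 -0.   ]
0.8 [-0.078  0.007 -0.061 -0.008 -0.089 -0.   ]
0.9 [-0.094  0.009 -0.08  -0.01  -0.111 -0.   ]
1.0 [-0.107  0.01  -0.102 -0.013 -0.133 -0.   ]
1.05 [-0.113  0.011 -0.113 -0.014 -0.144 -0.   ]
1.1 [-0.119  0.011 -0.124 -0.015 -0.155 -0.   ]
```

View pics/d1.png

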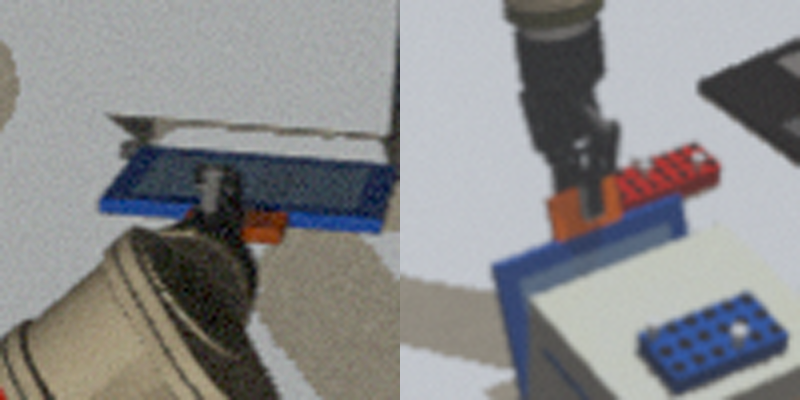

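The scene view shows the finger hooked behind the tab and the door opening as planned. Joint 4 is rising towards its limit, so from here I'll keep the tilt low.

Run:
```python
from h import *
np.set_printoptions(suppress=True)
P0,p0=opn(.4)
for t in(.5,.6,.7,.8,.9,1.,1.05,1.1):
  ph=.28-.08*(t-.4)/.6;print(t,row(*opn(t,ph/t),P0,p0),opn(t,ph/t)[0])
```

```text
0.5 [-0.023  0.002 -0.01   0.     0.004  0.   ] [0.47098615 0.18243697 0.13738497]
0.6 [-0.045  0.004 -0.021  0.001  0.008  0.   ] [0.45782818 0.18367267 0.13030322]
0.7 [-0.066  0.006 -0.035  0.001  0.013  0.   ] [0.44546674 0.18483358 0.12195223]
0.8 [-0.085  0.008 -0.051  0.002  0.017  0.   ] [0.43402419 0.18590818 0.11241785]
0.9 [-0.102  0.01  -0.069  0.002  0.021  0.   ] [0.42361375 0.18688586 0.10179776]
1.0 [-0.117  0.011 -0.088  0.002  0.025  0.   ] [0.41433837 0.18775694 0.09020052]
1.05 [-0.124  0.012 -0.098  0.003  0.027  0.   ] [0.41015542 0.18814978 0.0840721 ]
1.1 [-0.131  0.012 -0.109  0.003  0.03   0.   ] [0.40628967 0.18851282 0.07774446]
```

>>> {"api": "step_arm", "payload": {"commands": [40, -0.012, 0.001, -0.005, 0, 0.002, 0, 40, -0.023, 0.002, -0.01, 0, 0.004, 0, 40, -0.045, 0.004, -0.021, 0.001, 0.008, 0, 40, -0.066, 0.006, -0.035, 0.001, 0.013, 0, 40, -0.085, 0.008, -0.051, 0.002, 0.017, 0, 40, -0.102, 0.01, -0.069, 0.002, 0.021, 0, 40, -0.117, 0.011, -0.088, 0.002, 0.025, 0, 40, -0.12, 0.012, -0.093, 0.003, 0.026, 0, 40, -0.124, 0.012, -0.098, 0.003, 0.027, 0, 40, -0.124, 0.012, -0.098, 0.003, 0.027, 0]}}

```text
clock: 4.1
position: [0.4174, 0.19, 0.0903]
ee_rot: [0.736, 0.669, 0.073, 0.073]
ft_force: [11.3, -10.2, 33.4]
grip_width: 0.469
grasp_force: 17.9
```

Run:
```python
from h import *
o=get_obs();print({k:np.round(o[k],4) for k in("clock","position","ee_rot","grip_width","ft_force","joint_pos")})
```

```text
{'clock': np.float64(4.1), 'position': array([0.4174, 0.19  , 0.0903]), 'ee_rot': array([0.7356, 0.6694, 0.0735, 0.0735]), 'grip_width': np.float64(0.4693), 'ft_force': array([ 11.3199, -10.173 ,  33.3688]), 'joint_pos': array([-0.9271, -0.0332,  0.3016,  2.2118,  0.1929,  0.8069, -0.8419])}
```

The force jumped to about 35 N at θ≈1, so the door is against its open stop. Next I'll close it with the near finger.

Run:
```python
from h import *
np.set_printoptions(suppress=True)
p0=.28-.08*.65/.6;P0,_=opn(1.05,p0/1.05)
for t in(1.05,1,.9,.8,.6,.4,.2,.1,.05,0,-.03):
  ph=max(0,min(.2,t*.3)); c=cls(t,ph/t if t else 0);print(t,row(c[0],ph,P0,p0),c[0])
```

```text
1.05 [ 0.023 -0.002 -0.02  -0.    -0.002 -0.   ] [0.42385909 0.18686282 0.07189463]
1 [ 0.03  -0.003 -0.007 -0.    -0.002 -0.   ] [0.42820301 0.18645487 0.07965651]
0.9 [ 0.046 -0.004  0.017 -0.    -0.002 -0.   ] [0.43802141 0.18553279 0.09447814]
0.8 [ 0.065 -0.006  0.04  -0.    -0.002 -0.   ] [0.44926395 0.18447697 0.10824118]
0.6 [ 0.108 -0.01   0.079  0.     0.004  0.   ] [0.47508671 0.18205187 0.13155485]
0.4 [ 0.157 -0.015  0.107  0.002  0.023  0.   ] [0.50409248 0.17932785 0.14820795]
0.2 [ 0.21  -0.02   0.124  0.004  0.042  0.   ] [0.5359857  0.17633265 0.1585095 ]
0.1 [ 0.237 -0.022  0.128  0.005  0.052  0.   ] [0.5526033  0.17477204 0.16112425]
0.05 [ 0.251 -0.024  0.13   0.005  0.057  0.   ] [0.56100461 0.17398304 0.16178081]
0 [ 0.265 -0.025  0.13   0.006  0.061  0.   ] [0.5694384 0.173191  0.162    ]
-0.03 [ 0.274 -0.026  0.13   0.006  0.061  0.   ] [0.57475679 0.17269153 0.16209988]
```

>>> {"api": "step_arm", "payload": {"commands": [40, 0.015, -0.002, 0.012, 0, -0.002, 0, 40, 0.03, -0.003, 0.006, 0, -0.002, 0, 40, 0.046, -0.004, 0.03, 0, -0.002, 0, 40, 0.065, -0.006, 0.053, 0, -0.002, 0, 40, 0.086, -0.008, 0.073, 0, 0.001, 0, 40, 0.108, -0.01, 0.092, 0, 0.004, 0, 40, 0.132, -0.013, 0.107, 0.001, 0.013, 0, 40, 0.157, -0.015, 0.12, 0.002, 0.023, 0, 40, 0.183, -0.017, 0.129, 0.003, 0.032, 0, 40, 0.21, -0.02, 0.137, 0.004, 0.042, 0]}}

```text
clock: 5.35
position: [0.5368, 0.1767, 0.1678]
ee_rot: [0.738, 0.674, 0.022, 0.022]
ft_force: [-2.4, 1.3, -1.6]
grip_width: 0.466
grasp_force: 1.2
```

>>> {"api": "step_arm", "payload": {"commands": [40, 0.014, -0.001, 0.002, 0.0005, 0.005, 0, 40, 0.027, -0.002, 0.004, 0.001, 0.01, 0, 40, 0.034, -0.003, 0.005, 0.001, 0.0125, 0, 40, 0.041, -0.004, 0.006, 0.001, 0.015, 0, 40, 0.048, -0.0045, 0.006, 0.0015, 0.017, 0, 40, 0.055, -0.005, 0.006, 0.002, 0.019, 0, 40, 0.058, -0.005, 0.006, 0.002, 0.019, 0, 40, 0.061, -0.006, 0.006, 0.002, 0.019, 0, 40, 0.061, -0.006, 0.006, 0.002, 0.019, 0, 40, 0.061, -0.006, 0.006, 0.002, 0.019, 0]}}

```text
clock: 6.6
position: [0.5721, 0.1733, 0.1708]
ee_rot: [0.739, 0.674, 0.002, -0.001]
ft_force: [-8.0, 1.5, 5.1]
grip_width: 0.47
grasp_force: 3.8
```

Run:
```python
from h import *
o=get_obs();print({k:np.round(o[k],4) for k in("clock","position","ee_rot","grip_width","ft_force","joint_pos")})
t=camera("wrist");s=camera("scene");a=crop(t,0,0,512,384,1);b=crop(s,260,110,96,128,3)
cv2.imwrite("pics/d2.png",np.hstack([a,b]))
```

```text
{'clock': np.float64(6.6), 'position': array([0.5721, 0.1733, 0.1708]), 'ee_rot': array([ 0.7387,  0.6741,  0.0016, -0.0009]), 'grip_width': np.float64(0.4698), 'ft_force': array([-7.9786,  1.4709,  5.0516]), 'joint_pos': array([-0.7207,  0.3225,  0.4315,  1.6401, -0.1454,  1.2081, -0.3487])}
```

View pics/d2.png

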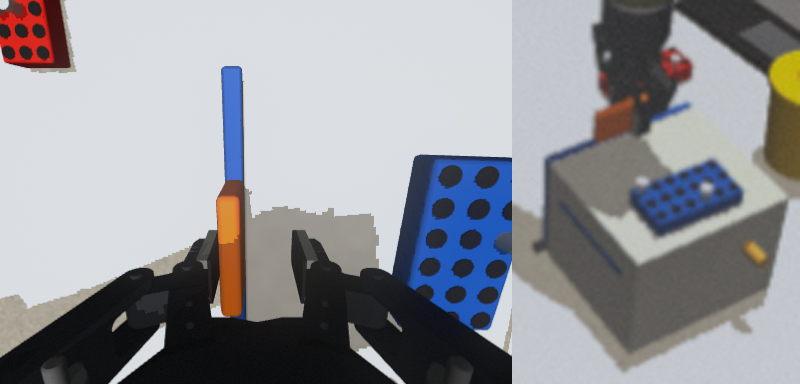

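>>> {"api": "step_arm", "payload": {"commands": [40, 0.003, 0, 0, 0, 0, 0, 40, 0.006, -0.001, 0, 0, 0, 0, 40, 0.009, -0.001, 0, 0, 0, 0, 40, 0.012, -0.001, 0, 0, 0, 0, 40, 0.012, -0.001, 0, 0, 0, 0, 40, 0.012, -0.001, 0, 0, 0, 0, 40, 0.006, -0.001, 0, 0, 0, 0, 40, 0, 0, 0, 0, 0, 0, 40, -0.012, 0.001, 0, 0, 0, 0, 40, -0.018, 0.002, 0, 0, 0, 0]}}

```text
clock: 7.95
position: [0.5622, 0.1738, 0.1708]
ee_rot: [0.739, 0.674, 0.002, 0.0]
ft_force: [-0.1, -0.1, -0.1]
grip_width: 0.474
grasp_force: 0.0
```

Run:
```python
from h import *
o=get_obs();print({k:np.round(o[k],4) for k in("clock","position","ft_force","grip_width")})
```

```text
{'clock': np.float64(7.95), 'position': array([0.5622, 0.1738, 0.1708]), 'ft_force': array([-0.0937, -0.0636, -0.0591]), 'grip_width': np.float64(0.4739)}
```

>>> {"api": "step_arm", "payload": {"commands": [40, 0.01, -0.001, 0, 0, 0, 0, 40, 0.018, -0.002, 0, 0, 0, 0, 40, 0.022, -0.002, 0, 0, 0, 0, 40, 0.025, -0.002, 0, 0, 0, 0, 40, 0.028, -0.003, 0, 0, 0, 0, 40, 0.031, -0.003, 0, 0, 0, 0, 40, 0.033, -0.003, 0, 0, 0, 0, 40, 0.033, -0.003, 0, 0, 0, 0, 40, 0.033, -0.003, 0, 0, 0, 0, 40, 0.033, -0.003, 0, 0, 0, 0]}}

```text
clock: 9.2
position: [0.5725, 0.1731, 0.1702]
ee_rot: [0.738, 0.675, -0.006, -0.007]
ft_force: [-56.6, -4.8, 36.8]
grip_width: 0.468
grasp_force: 28.2
```

At 57 N with no further travel, the door is hard shut. I'll centre on the tab, lift clear and go over the handle.

>>> {"api": "step_arm", "payload": {"commands": [40, -0.022, 0.002, 0, 0, 0, 0, 40, -0.044, 0.004, 0, 0, 0, 0, 40, -0.044, 0.004, 0, 0, 0, 0, 40, -0.044, 0.004, 0.09, 0, 0, 0, 60, -0.044, 0.004, 0.17, 0, 0, 0, 60, -0.04, -0.1, 0.17, 0, 0, 0, 60, -0.04, -0.2, 0.17, 0, 0, 0, 60, -0.035, -0.3, 0.17, 0, 0, 0, 60, -0.03, -0.4, 0.17, 0, 0, 0, 60, -0.022, -0.5, 0.17, 0, 0, 0]}}

```text
clock: 10.45
position: [0.5692, -0.13, 0.2731]
ee_rot: [0.739, 0.674, 0.003, 0.0]
ft_force: [1.1, 0.3, 0.3]
grip_width: 0.701
grasp_force: 0.0
```

>>> {"api": "step_arm", "payload": {"commands": [60, 0, -0.08, 0, 0, 0, 0, 60, 0, -0.115, 0, 0, 0, 0, 60, 0, -0.115, 0, 0, 0, 0, 60, 0, -0.115, 0, 0, 0, 0, 60, 0, -0.115, -0.06, 0, 0, 0, 60, 0, -0.115, -0.1, 0, 0, 0, 60, 0, -0.115, -0.1, 0, 0, 0, 60, 0, -0.115, -0.1, 0, 0, 0, 60, 0, -0.115, -0.1, 0, 0, 0, 60, 0, -0.115, -0.1, 0, 0, 0]}}

```text
clock: 11.7
position: [0.5692, -0.1968, 0.2135]
ee_rot: [0.739, 0.674, 0.003, 0.0]
ft_force: [0.3, 0.1, -0.1]
grip_width: 0.703
grasp_force: 0.0
```

Run:
```python
from h import *
o=get_obs();print({k:np.round(o[k],4) for k in("clock","position","ee_rot","grip_width","ft_force","joint_pos")})
t=camera("wrist");s=camera("scene");a=crop(t,0,0,512,384,1);b=crop(s,260,130,96,128,3)
cv2.imwrite("pics/v1.png",np.hstack([a,b]))
```

```text
{'clock': np.float64(11.7), 'position': array([ 0.5692, -0.1968,  0.2135]), 'ee_rot': array([7.389e-01, 6.739e-01, 2.600e-03, 4.000e-04]), 'grip_width': np.float64(0.703), 'ft_force': array([ 0.348 ,  0.0912, -0.0708]), 'joint_pos': array([-0.2706,  0.3288,  0.6636,  1.5841, -0.2126,  1.2977,  0.332 ])}
```

View pics/v1.png

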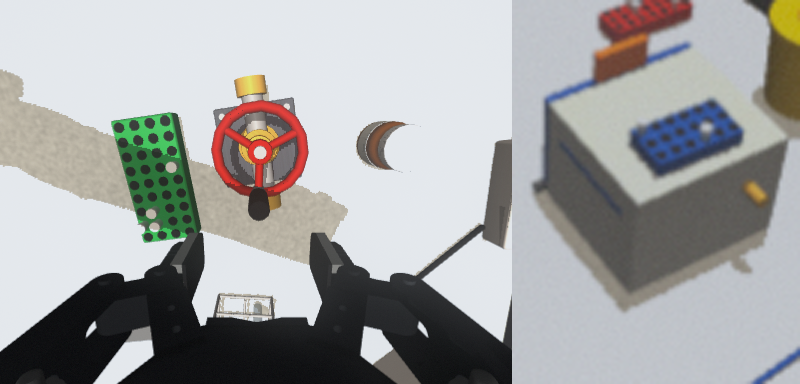

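The door is shut and the tab upright. In the wrist view the handle top is at about (259, 210) and the hub at (260, 152).

Run:
```python
from h import *
print(watz((259,211),.152),watz((260,152),.106),watz((260,147.5),.101))
```

```text
[ 0.5708442  -0.19792595  0.152     ] [ 0.57616565 -0.15582128  0.106     ] [ 0.57657434 -0.15215386  0.101     ]
```

>>> {"api": "step_arm", "payload": {"commands": [60, 0.001, -0.001, -0.08, 0, 0, 0, 60, 0.001, -0.001, -0.14, 0, 0, 0, 60, 0.001, -0.001, -0.168, 0, 0, 0, 60, 0.001, -0.001, -0.168, 0, 0, 0, 10, 0.001, -0.001, -0.168, 0, 0, 0, 10, 0.001, -0.001, -0.168, 0, 0, 0, 10, 0.001, -0.001, -0.168, 0, 0, 0, 10, 0.001, -0.001, -0.168, 0, 0, 0, 10, 0.001, -0.001, -0.168, 0, 0, 0, 10, 0.001, -0.001, -0.168, 0, 0, 0], "squeeze": 50}}

```text
clock: 13.05
position: [0.5702, -0.1976, 0.1132]
ee_rot: [0.739, 0.674, 0.003, 0.001]
ft_force: [-0.8, -0.1, 6.9]
grip_width: 0.194
grasp_force: 48.6
```

```bash
cat >> h.py <<'E'
def arc(P,C,deg,n,cmd=None,r=.042):
    a0=np.arctan2(*(P-C)[:2][::-1]);cmd=P[:2] if cmd is None else cmd
    return [np.round((C[:2]+r*np.array([np.cos(a),np.sin(a)])-cmd)/.6,4) for a in a0+np.deg2rad(deg)*np.arange(1,n+1)/n]
E
python3 - <<'E'
from h import *
o=get_obs();P=np.array(o["position"]);print({k:np.round(o[k],4) for k in("clock","position","ee_rot","grip_width","ft_force","grasp_force")})
C=np.array([.5765,-.155]);print(np.linalg.norm(P[:2]-C),np.rad2deg(np.arctan2(*(P[:2]-C)[::-1])))
for r in arc(P[:2],C,-120,8):print(r)
E
```

```text
{'clock': np.float64(13.05), 'position': array([ 0.5702, -0.1976,  0.1132]), 'ee_rot': array([7.389e-01, 6.738e-01, 2.900e-03, 7.000e-04]), 'grip_width': np.float64(0.1938), 'ft_force': array([-0.8317, -0.1251,  6.9214]), 'grasp_force': np.float64(48.5871)}
0.0430395108790377 -98.38029335129792
[-0.0173  0.0067]
[-0.033   0.0161]
[-0.0457  0.0292]
[-0.0546  0.0452]
[-0.0591  0.0629]
[-0.0588  0.0812]
[-0.0538  0.0987]
[-0.0444  0.1144]
```

>>> {"api": "step_arm", "payload": {"commands": [10, -0.017, 0.007, 0, 0, 0, 0, 10, -0.033, 0.016, 0, 0, 0, 0, 10, -0.046, 0.029, 0, 0, 0, 0, 10, -0.0545, 0.045, 0, 0, 0, 0, 10, -0.059, 0.063, 0, 0, 0, 0, 10, -0.059, 0.081, 0, 0, 0, 0, 10, -0.054, 0.0985, 0, 0, 0, 0, 10, -0.0445, 0.1145, 0, 0, 0, 0, 10, -0.0445, 0.1145, 0, 0, 0, 0, 10, -0.0445, 0.1145, 0, 0, 0, 0]}}

```text
clock: 14.3
position: [0.5444, -0.1287, 0.1132]
ee_rot: [0.739, 0.674, 0.003, 0.001]
ft_force: [4.1, -1.0, 6.0]
grip_width: 0.2
grasp_force: 49.2
```

Run:
```python
from h import *
o=get_obs();P=np.array(o["position"]);print({k:np.round(o[k],4) for k in("clock","position","grip_width","ft_force","grasp_force")})
cmd=np.array([.5702-.0267,-.1976+.0687]);C=np.array([.5765,-.155]);print(cmd,np.linalg.norm(P[:2]-C),np.rad2deg(np.arctan2(*(P[:2]-C)[::-1])))
for r in arc(P[:2],C,-108,6,cmd):print(r)
```

```text
{'clock': np.float64(14.3), 'position': array([ 0.5444, -0.1287,  0.1132]), 'grip_width': np.float64(0.1998), 'ft_force': array([ 4.145 , -1.0243,  6.0106]), 'grasp_force': np.float64(49.2345)}
[ 0.5435 -0.1289] 0.04146933616600341 140.6425893244835
[0.0172 0.0154]
[0.0373 0.0242]
[0.0591 0.0264]
[0.0805 0.0217]
[0.0994 0.0106]
[ 0.1139 -0.0057]
```

Run:
```python
from h import *
cmd=np.array([.5702-.0267,-.1976+.0687]);C=np.array([.577,-.155])
pt=lambda a:C+.042*np.array([np.cos(np.deg2rad(a)),np.sin(np.deg2rad(a))])
print("to 16.6:")
for a in np.linspace(140.6,16.6,9)[1:]:print(np.round((pt(a)-cmd)/.6,4))
print("steps of 16:")
for i in range(21):
    a=16.6-16*i;h=(pt(a-8)-pt(a))/.6;f=(pt(a-16)-pt(a))/.6;print(i,round(a-16,1),np.round(h,4),np.round(f,4))
```

```text
to 16.6:
[0.0156 0.0138]
[0.0324 0.0224]
[0.0508 0.0263]
[0.0697 0.0251]
[0.0875 0.0189]
[0.103  0.0082]
[ 0.1151 -0.0063]
[ 0.1229 -0.0235]
steps of 16:
0 0.6 [ 0.0021 -0.0095] [ 0.0029 -0.0193]
1 -15.4 [-0.0006 -0.0097] [-0.0025 -0.0193]
2 -31.4 [-0.0032 -0.0092] [-0.0077 -0.0179]
3 -47.4 [-0.0057 -0.008 ] [-0.0124 -0.0151]
4 -63.4 [-0.0076 -0.0061] [-0.016  -0.0111]
5 -79.4 [-0.009  -0.0038] [-0.0185 -0.0062]
6 -95.4 [-0.0097 -0.0011] [-0.0195 -0.0009]
7 -111.4 [-0.0096  0.0016] [-0.019   0.0045]
8 -127.4 [-0.0088  0.0042] [-0.017   0.0096]
9 -143.4 [-0.0073  0.0065] [-0.0137  0.0139]
10 -159.4 [-0.0053  0.0082] [-0.0093  0.0171]
11 -175.4 [-0.0028  0.0094] [-0.0043  0.019 ]
12 -191.4 [-0.0001  0.0098] [0.0012 0.0194]
13 -207.4 [0.0026 0.0094] [0.0065 0.0184]
14 -223.4 [0.0051 0.0083] [0.0113 0.0159]
15 -239.4 [0.0072 0.0066] [0.0152 0.0122]
16 -255.4 [0.0087 0.0044] [0.018  0.0075]
17 -271.4 [0.0096 0.0018] [0.0194 0.0022]
18 -287.4 [ 0.0097 -0.0009] [ 0.0192 -0.0032]
19 -303.4 [ 0.0091 -0.0036] [ 0.0176 -0.0084]
20 -319.4 [ 0.0078 -0.0059] [ 0.0146 -0.0129]
```

>>> {"api": "step_arm", "payload": {"commands": [10, 0.0155, 0.014, 0, 0, 0, 0, 10, 0.0325, 0.0225, 0, 0, 0, 0, 10, 0.051, 0.0265, 0, 0, 0, 0, 10, 0.07, 0.025, 0, 0, 0, 0, 10, 0.0875, 0.019, 0, 0, 0, 0, 10, 0.103, 0.008, 0, 0, 0, 0, 10, 0.115, -0.0065, 0, 0, 0, 0, 10, 0.123, -0.0235, 0, 0, 0, 0, 10, 0.123, -0.0235, 0, 0, 0, 0, 10, 0.123, -0.0235, 0, 0, 0, 0]}}

```text
clock: 15.55
position: [0.6168, -0.1439, 0.1132]
ee_rot: [0.739, 0.673, 0.002, 0.001]
ft_force: [-2.6, -1.6, 9.9]
grip_width: 0.201
grasp_force: 50.0
```

>>> {"api": "step_arm", "payload": {"commands": [10, 0.001, -0.005, 0, 0, 0, 0, 10, 0.002, -0.0095, 0, 0, 0, 0, 10, 0.0025, -0.0145, 0, 0, 0, 0, 10, 0.003, -0.0195, 0, 0, 0, 0, 10, 0.003, -0.0195, 0, 0, 0, 0, 10, 0.003, -0.0195, 0, 0, 0, 0, 10, 0.003, -0.0195, 0, 0, 0, 0, 10, 0.003, -0.0195, 0, 0, 0, 0, 10, 0.003, -0.0195, 0, 0, 0, 0, 10, 0.003, -0.0195, 0, 0, 0, 0]}}

```text
clock: 16.8
position: [0.6185, -0.1537, 0.1132]
ee_rot: [0.739, 0.674, 0.003, -0.0]
ft_force: [-5.1, 3.1, 12.6]
grip_width: 0.198
grasp_force: 50.2
```

>>> {"api": "step_arm", "payload": {"commands": [10, -0.0005, -0.005, 0, 0, 0, 0, 10, -0.0005, -0.0095, 0, 0, 0, 0, 10, -0.0015, -0.0145, 0, 0, 0, 0, 10, -0.0025, -0.019, 0, 0, 0, 0, 10, -0.0025, -0.019, 0, 0, 0, 0, 10, -0.0025, -0.019, 0, 0, 0, 0, 10, -0.0025, -0.019, 0, 0, 0, 0, 10, -0.0025, -0.019, 0, 0, 0, 0, 10, -0.0025, -0.019, 0, 0, 0, 0, 10, -0.0025, -0.019, 0, 0, 0, 0]}}

```text
clock: 18.05
position: [0.6186, -0.1544, 0.113]
ee_rot: [0.736, 0.677, 0.007, -0.005]
ft_force: [-7.7, 31.4, 20.6]
grip_width: 0.196
grasp_force: 50.9
```

The reaction of 31 N tangentially, with no motion, means the wheel is at its closed stop. I'll ease off to a light push and record the reference pose.

>>> {"api": "step_arm", "payload": {"commands": [10, 0.001, 0.006, 0, 0, 0, 0, 10, 0.002, 0.012, 0, 0, 0, 0, 10, 0.002, 0.0155, 0, 0, 0, 0, 10, 0.002, 0.0155, 0, 0, 0, 0, 10, 0.002, 0.0155, 0, 0, 0, 0, 10, 0.002, 0.0155, 0, 0, 0, 0, 10, 0.002, 0.0155, 0, 0, 0, 0, 10, 0.002, 0.0155, 0, 0, 0, 0, 10, 0.002, 0.0155, 0, 0, 0, 0, 10, 0.002, 0.0155, 0, 0, 0, 0]}}

```text
clock: 19.3
position: [0.6185, -0.1538, 0.1132]
ee_rot: [0.738, 0.675, 0.004, -0.001]
ft_force: [-5.2, 7.8, 12.9]
grip_width: 0.198
grasp_force: 50.5
```

Run:
```python
from h import *
o=get_obs();print({k:np.round(o[k],4) for k in("clock","position","ee_rot","grip_width","ft_force","torque")})
np.save("stop_top.npy",camera("top"));np.save("stop_scene.npy",camera("scene"));np.save("stop_wr.npy",camera("wrist"))
C=np.array([.577,-.155]);P=np.array(o["position"])[:2];cmd=np.array([.6190,-.1568])
a0=np.arctan2(*(P-C)[::-1]);print(np.linalg.norm(P-C),np.rad2deg(a0))
pt=lambda a:C+.042*np.array([np.cos(np.deg2rad(a)),np.sin(np.deg2rad(a))])
c=cmd
for a in range(18,361,18):print(a,np.round((pt(a)-(cmd if a<=180 else pt(180)))/.6,4))
```

```text
{'clock': np.float64(19.3), 'position': array([ 0.6185, -0.1538,  0.1132]), 'ee_rot': array([ 0.7382,  0.6746,  0.0035, -0.0013]), 'grip_width': np.float64(0.1982), 'ft_force': array([-5.2062,  7.7607, 12.8572]), 'torque': array([1.6623, 1.1405, 0.0365])}
0.04155496435981211 1.6016878963131178
18 [-0.0034  0.0246]
36 [-0.0134  0.0441]
54 [-0.0289  0.0596]
72 [-0.0484  0.0696]
90 [-0.07   0.073]
108 [-0.0916  0.0696]
126 [-0.1111  0.0596]
144 [-0.1266  0.0441]
162 [-0.1366  0.0246]
180 [-0.14   0.003]
198 [ 0.0034 -0.0216]
216 [ 0.0134 -0.0411]
234 [ 0.0289 -0.0566]
252 [ 0.0484 -0.0666]
270 [ 0.07 -0.07]
288 [ 0.0916 -0.0666]
306 [ 0.1111 -0.0566]
324 [ 0.1266 -0.0411]
342 [ 0.1366 -0.0216]
360 [0.14 0.  ]
```

>>> {"api": "step_arm", "payload": {"commands": [10, -0.0035, 0.0245, 0, 0, 0, 0, 10, -0.0135, 0.044, 0, 0, 0, 0, 10, -0.029, 0.0595, 0, 0, 0, 0, 10, -0.0485, 0.0695, 0, 0, 0, 0, 10, -0.07, 0.073, 0, 0, 0, 0, 10, -0.0915, 0.0695, 0, 0, 0, 0, 10, -0.111, 0.0595, 0, 0, 0, 0, 10, -0.1265, 0.044, 0, 0, 0, 0, 10, -0.1365, 0.0245, 0, 0, 0, 0, 10, -0.14, 0.003, 0, 0, 0, 0]}}

```text
clock: 20.7
position: [0.5345, -0.1542, 0.1132]
ee_rot: [0.739, 0.674, 0.003, -0.0]
ft_force: [0.7, 2.3, 9.1]
grip_width: 0.197
grasp_force: 50.0
```

>>> {"api": "step_arm", "payload": {"commands": [10, 0.0035, -0.0215, 0, 0, 0, 0, 10, 0.0135, -0.041, 0, 0, 0, 0, 10, 0.029, -0.0565, 0, 0, 0, 0, 10, 0.0485, -0.0665, 0, 0, 0, 0, 10, 0.07, -0.07, 0, 0, 0, 0, 10, 0.0915, -0.0665, 0, 0, 0, 0, 10, 0.111, -0.0565, 0, 0, 0, 0, 10, 0.1265, -0.041, 0, 0, 0, 0, 10, 0.1365, -0.0215, 0, 0, 0, 0, 10, 0.14, 0, 0, 0, 0, 0]}}

```text
clock: 21.95
position: [0.6187, -0.1551, 0.1132]
ee_rot: [0.739, 0.674, 0.002, 0.001]
ft_force: [-6.5, -2.1, 12.6]
grip_width: 0.194
grasp_force: 50.4
```

One turn is done and the circle tracks well. Now the second.

>>> {"api": "step_arm", "payload": {"commands": [10, -0.0035, 0.0215, 0, 0, 0, 0, 10, -0.0135, 0.041, 0, 0, 0, 0, 10, -0.029, 0.0565, 0, 0, 0, 0, 10, -0.0485, 0.0665, 0, 0, 0, 0, 10, -0.07, 0.07, 0, 0, 0, 0, 10, -0.0915, 0.0665, 0, 0, 0, 0, 10, -0.111, 0.0565, 0, 0, 0, 0, 10, -0.1265, 0.041, 0, 0, 0, 0, 10, -0.1365, 0.0215, 0, 0, 0, 0, 10, -0.14, 0, 0, 0, 0, 0]}}

```text
clock: 23.2
position: [0.5345, -0.1542, 0.1132]
ee_rot: [0.739, 0.674, 0.003, -0.0]
ft_force: [1.1, 2.6, 9.2]
grip_width: 0.195
grasp_force: 50.0
```

>>> {"api": "step_arm", "payload": {"commands": [10, 0.007, -0.031, 0, 0, 0, 0, 10, 0.0205, -0.0495, 0, 0, 0, 0, 10, 0.0385, -0.0625, 0, 0, 0, 0, 10, 0.06, -0.069, 0, 0, 0, 0, 10, 0.0815, -0.069, 0, 0, 0, 0, 10, 0.1015, -0.0625, 0, 0, 0, 0, 10, 0.1195, -0.0495, 0, 0, 0, 0, 10, 0.133, -0.031, 0, 0, 0, 0, 10, 0.14, 0.001, 0, 0, 0, 0, 10, 0.14, 0.001, 0, 0, 0, 0]}}

```text
clock: 24.45
position: [0.6184, -0.1526, 0.1132]
ee_rot: [0.738, 0.675, 0.003, -0.0]
ft_force: [-3.6, 0.4, 10.9]
grip_width: 0.198
grasp_force: 50.5
```

>>> {"api": "step_arm", "payload": {"commands": [10, 0, 0.0015, 0, 0, 0, 0, 10, 0, 0.0015, 0, 0, 0, 0, 10, 0, 0.0015, 0, 0, 0, 0, 10, 0, 0.0015, 0, 0, 0, 0, 10, 0, 0.0015, 0, 0, 0, 0, 10, 0, 0.0015, 0, 0, 0, 0, 10, 0, 0.0015, 0, 0, 0, 0, 10, 0, 0.0015, 0, 0, 0, 0, 10, 0, 0.0015, 0, 0, 0, 0, 10, 0, 0.0015, 0, 0, 0, 0]}}

```text
clock: 25.7
position: [0.6185, -0.153, 0.1132]
ee_rot: [0.739, 0.674, 0.003, 0.0]
ft_force: [-2.6, 0.6, 10.4]
grip_width: 0.196
grasp_force: 50.5
```

Run:
```python
from h import *
o=get_obs();print({k:np.round(o[k],4) for k in("clock","position","ee_rot","grip_width","ft_force","torque")})
w=camera("wrist");a=np.load("stop_wr.npy")
cv2.imwrite("pics/f1.png",np.hstack([crop(a,170,100,170,200,2),crop(w,170,100,170,200,2)]))
```

```text
{'clock': np.float64(25.7), 'position': array([ 0.6185, -0.153 ,  0.1132]), 'ee_rot': array([7.388e-01, 6.739e-01, 2.800e-03, 1.000e-04]), 'grip_width': np.float64(0.1963), 'ft_force': array([-2.6495,  0.5779, 10.3636]), 'torque': array([0.1375, 0.7261, 0.0152])}
```

View pics/f1.png

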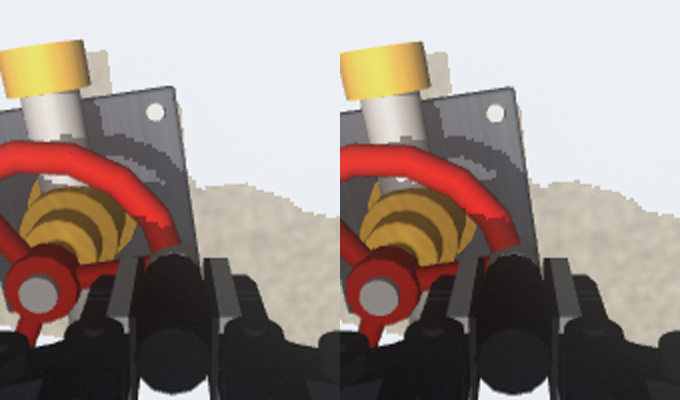

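>>> {"api": "step_arm", "payload": {"commands": [10, 0, -0.001, 0, 0, 0, 0, 10, 0, -0.0015, 0, 0, 0, 0, 10, 0, -0.0015, 0, 0, 0, 0, 10, 0, -0.0015, 0, 0, 0, 0, 10, 0, -0.0015, 0, 0, 0, 0, 10, 0, -0.0015, 0, 0, 0, 0, 10, 0, -0.0015, 0, 0, 0, 0, 10, 0, -0.0015, 0, 0, 0, 0, 10, 0, -0.0015, 0, 0, 0, 0, 10, 0, -0.0015, 0, 0, 0, 0]}}

```text
clock: 27.0
position: [0.6185, -0.1538, 0.1132]
ee_rot: [0.739, 0.674, 0.003, 0.0]
ft_force: [-2.9, 1.6, 10.7]
grip_width: 0.195
grasp_force: 50.5
```

Run:
```python
from h import *
o=get_obs();print({k:np.round(o[k],4) for k in("clock","position","ee_rot","grip_width","ft_force","torque")})
g=lambda i:cv2.cvtColor(i,cv2.COLOR_RGB2GRAY).astype(np.float32)
# wheel angle change seen by the fixed cameras: red mask overlap
for n in("top","scene"):
    a=np.load(f"stop_{n}.npy");b=camera(n)
    y,x,h,w=(165,262,60,80) if n=="top" else (190,190,60,80)
    A,B=g(a[y:y+h,x:x+w]),g(b[y:y+h,x:x+w]);print(n,cv2.phaseCorrelate(A,B),np.abs(A-B).mean())
```

```text
{'clock': np.float64(27.0), 'position': array([ 0.6185, -0.1538,  0.1132]), 'ee_rot': array([7.388e-01, 6.740e-01, 2.800e-03, 1.000e-04]), 'grip_width': np.float64(0.1953), 'ft_force': array([-2.926 ,  1.556 , 10.7419]), 'torque': array([ 0.2395,  0.6709, -0.0067])}
top ((-0.6286794063486596, 0.023881065297061355), 0.9089747452735901) 3.615625
scene ((-0.014715080502497813, -0.004197622661173739), 1.0288920311133067) 1.825625
```

Run:
```python
from h import *
a=np.load("stop_wr.npy");b=camera("wrist")
g=lambda i:cv2.GaussianBlur(cv2.cvtColor(i,cv2.COLOR_RGB2GRAY).astype(np.float32),(0,0),1)
def sh(A,B):
    M=np.eye(2,3,dtype=np.float32);cc,M=cv2.findTransformECC(A,B,M,cv2.MOTION_TRANSLATION,(3,200,1e-6));return np.round(M[:,2],2),round(cc,4)
for n,(x,y,w,h) in dict(base=(170,115,90,50),knob_handle=(238,240,35,60),hub=(165,225,55,50),spokes=(110,200,80,60),rim=(150,165,110,50),finger=(120,270,60,60)).items():
    print(n,sh(g(a)[y:y+h,x:x+w],g(b)[y:y+h,x:x+w]))
cv2.imwrite("pics/f2.png",np.hstack([crop(a,60,100,200,200,2),crop(b,60,100,200,200,2)]))
```

```text
base (array([-0.22, -0.16], dtype=float32), 0.9862)
knob_handle (array([0.15, 0.15], dtype=float32), 0.9954)
hub (array([0.07, 0.01], dtype=float32), 0.9978)
spokes (array([0.01, 0.05], dtype=float32), 0.9984)
rim (array([-0.07, -0.12], dtype=float32), 0.9755)
finger (array([ 0.01, -0.01], dtype=float32), 0.9999)
```

View pics/f2.png

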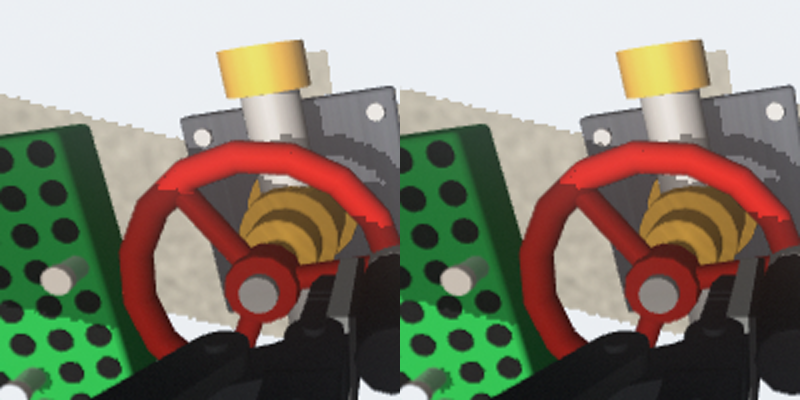

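The wheel and spokes match the closed-stop picture to about 0.1 px, so the valve is exactly two turns open. The handle is still gripped at 50 N and the racks stand undisturbed.

```bash
python3 -c "
from workcell import *
print(hand_in())"
```

```text
the job is handed in; nothing more can be done
None
```

I pulled the door down to its stop and pushed it fully shut, then closed the valve against its stop and opened it exactly two turns. I handed in at about 27 s with the handle still gripped, and no verdict came back.

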